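# Put the sprocket away in the slide-cover parts case

### The job

Put the toothed sprocket away in the red parts case under the bench lamp, so that grinding dust stays off it: slide the steel cover all the way open by its blue fin, lay the sprocket gently and flat in the compartment with its hub upward, then slide the cover fully home again. Do not bump the lamp, do not let the sprocket drop, and leave the other things on the bench where they are.

Things in the scene. Friction and masses are not known exactly. Their poses are not given: they have to be found in the camera images.
- case: Red steel case, fixed, 108 (x) by 233 mm (y). Origin: bench level under the compartment's centre; z up, y along the slide, x away from the robot. Compartment 88 (x) by 104 mm (y) inside, floor (yellow) at z 8 mm; walls 10 mm thick, tops at 42 mm. Black deck, z 36 mm, from y 52 to 165 mm takes the opened cover. Thin lamp posts behind it at x 88, y -55 and 163 mm.
- lamp: Flat aluminium bench lamp fixed to the case (same origin and axes), above the compartment and deck: x -36 to 20, y -77 to 185 mm, underside 253 mm and top 278 mm above the bench. It bars a vertical tool: the hand must come in beneath it from the robot's side (-x), leaning some 25 to 45 degrees.
- cover (a joint): Sliding steel cover, 86 mm (x) by 112 mm (y) by 3 mm, its top 39.5 mm above the bench. Value in m: 0 = shut over the compartment (cover centred on the case's origin), 0.108 = fully open, moved along the case's +y onto the deck. Stiff: it stays where it is left; about 2 N moves it.
- fin (a point): Centre of the top edge of the blue upright fin on the middle of the cover, 67.5 mm above the bench. The fin is 26 mm (x) by 10 mm (y, the direction of sliding) and stands 28 mm above the cover. Axes as the case.
- sprocket: Dark steel toothed sprocket, loose, lying flat with its hub upward: toothed disc 56 mm across, 6 mm thick, with a round hub 26 mm in diameter and 16 mm tall on top (22 mm in all), about 170 g. Origin at the centre of its underside, z along the hub.
- flange: Brass flange of the same shape and size as the sprocket but without teeth, loose; not wanted. Origin at the centre of its underside.
- bearing: Bright ring bearing, 52 mm across, 15 mm tall, loose; leave alone. Origin at the centre of its underside.
- wrench: Steel wrench, 170 mm long along its x axis, loose, flat on the bench; leave alone.
- spray_orange: Orange spray can with a white cap, 66 mm across, 190 mm tall, loose; leave alone. Origin under its centre.
- spray_white: White spray can with a red cap, 66 mm across, 190 mm tall, loose; leave alone. Origin under its centre.
- tin: Yellow paint tin, 84 mm across, 80 mm tall, loose; leave alone. Origin under its centre.
Mind the look-alikes: they are no part of the job. What is shaped like the sprocket but pink, purple or turquoise is not meant.

How it is judged (in metres and radians):
On the way, in this order (a step that is already met when the one before it is completed fails the run):
1. the cover is slid open, at least 95 mm of its 108 mm (value of joint cover above 0.095 m), for 0.2 s.
2. the sprocket lies flat, hub up, on the compartment's floor, released (x of sprocket in the frame of case between -0.026 and 0.026 m and y of sprocket in the frame of case between -0.034 and 0.034 m and z of sprocket in the frame of case below 0.013 m and angle between sprocket's own z axis and vertical below 0.12 rad and contact force between the fingers and sprocket below 0.1 N and linear speed of sprocket below 0.02 m/s), for 0.3 s.
At the end, for the whole second after the job is handed in: The sprocket lies at rest on the floor of the compartment, flat (within 0.12 rad) and hub up, released, and the cover is shut to within 4 mm of its end (all of step 2 and value of joint cover below 0.004 m); the robot touches nothing.
It fails at once if the lamp is bumped (more than 3 N) (contact force between anything else and lamp above 3 N).
It fails at once if the sprocket is dropped (falls free of the fingers faster than 0.7 m/s, about 25 mm) (contact force between the fingers and sprocket below 0.05 N and linear speed of sprocket above 0.7 m/s).
It fails at once if another thing on the bench is moved more than 25 mm (distance of any of flange, bearing, wrench, spray_orange, spray_white, tin from where it was at the start of the episode above 0.025 m).
It also fails if it takes over 64 s, if anything falls off the work surface, if the arm or the gripper's body presses on something with over 40 N, if the wrist force passes 120 N, or if a joint passes its speed limit or range.

### The arm

A 6-joint arm with a two-finger parallel gripper is mounted at the origin on the work surface. World frame = base frame: x ahead of the robot, y to its left, z up, the work surface at z = 0. Lengths are in m, angles in degrees, forces in N, time in s.
With the tool pointing down it reaches from about 0.3 to 0.75 m from the base axis. Payload 8.5 kg.
Tool frame: the origin (TCP) lies between the finger pads; the fingertips stand 22 mm ahead of it and the grasp point (between the pads) lies 3 mm ahead of it (env.nose_length is the distance from the TCP to the fingertips, in m); z points along the fingers, x is the direction in which the jaws open and shut, and the axes are right-handed (so a half turn about z gives the same grasp; the last joint's range is limited). The gripper opens to 85 mm and grips with 20 to 120 N. Pads are 22 mm wide; open, the fingers measure 114 mm over their backs; the gripper's body (76 mm by 85 mm) begins 54 mm behind the grasp point. The pads swing forward as they close: fully open they stand 13 mm farther back than shut.
Start: joints at [-84.758, 21.807, 74.336, -0, 83.858, -12.336], TCP at [0.166, -0.524, 0.222] pointing down, gripper open.
Joint ranges: [-178.18, 178.18], [-50.72, 133.34], [12.68, 142.11], [-81.47, 261.47], [9.98, 163.14], [-165.26, 165.26]. Speed limits (degrees/s): [136.94, 136.94, 180, 180, 180, 180].

### API

Orientations are given as a 3x3 rotation matrix whose columns are the frame's x, y, z axes.
In Python, from rig import env gives the robot as it stands.
- The arm moves only by the tool arm_command, never from a script. Its argument "steps" is a list of rows, each an object with "delta_pos": the shift along the world's x, y, z in mm, a list of three; "dr": the turn, a rotation vector about the world's x, y, z in degrees, a list of three. In form: [{"delta_pos": [dx, dy, dz], "dr": [wx, wy, wz]}, ...]. A call has 1 to 20 rows; each row shifts and turns the commanded pose from where the row before left it; what a row does not reach is not made up. A row lasts 1/10 s, in which the tool goes at most 50 mm and 8.59 degrees, less where a joint would pass 70% of its speed; a pose out of reach is approached as far as the arm can. A call with a gripper value outside its range is refused whole. "grip" is the opening, from 0 (shut) to 1 (fully open), set as the call begins (left out, the last holds). The fingers move at their own pace and stop on an object; "squeeze" is the grip in N (left out, the last holds). Time passes only in rows, so rows that do not move let the fingers close. It gives the time, the measured TCP pose, the force and the opening at its end, in the units of the state.
- env.observe(): the state, without advancing time (a new reading comes with each control period).
- env.get_image(name): name is "scene" or "top"; returns the picture (384x512x3 uint8, blue, green, red); there is no depth.
- env.get_calibration(name): a dict with "fx", "fy", "cx", "cy" (pixels), "k1" (the pictures are not rectified: a ray, as slopes to the right and down, at radius r is drawn at 1 + k1 r^2 times it, then the intrinsics apply), "view" (4x4, takes a point from world to camera coordinates). Camera axes: x right, y up, looking along -z (the intrinsics and any distortion apply to the point x, -y, -z); pixel columns grow to the right and rows downward; lengths in m; the calibration is good to about 2 mm. A picture is of the moment at which its call begins. get_calibration takes no time and is no camera call.
- env.close_job(): hands the job in, once; it reports no verdict.
The state is a dict: "time_s": time; "q": joint angles; "qvel": joint speeds; "joint_efforts": joint torques, N m; "position": TCP position; "tool_rot": TCP orientation; "ft_force": force on the tool from outside, world axes, zero at the start; "wrist_torque": the same for the moment, N m; "grip_width": finger opening in m.
Only numpy, scipy, OpenCV 4.12 (cv2) and the standard library are available. Lean on these libraries where they do the work, as an engineer would, in place of code of your own. Each camera call takes 0.05 s, during which the arm holds its last target. There are 200 camera calls.

## Working session

There is one attempt and no reset: what is moved stays moved. The work goes in short steps, Python scripts to look and compute and a tool call to move; the robot and the scene stay as the last step left them, time stands still between calls to the robot, and variables do not carry over. Pictures are saved under pics/ and viewed, about 8 in all and at most 12, crops included, and the job is handed in when it is done.

Besides the shell and the picture viewer there is one more tool, called after "Request:" by a JSON object that holds its "fn" and its "kwargs", one argument or row to a line. arm_command: Moves the arm, as the interface text tells. Its arguments: {"type":"object","properties":{"steps":{"type":"array"},"grip":{"type":"number"},"squeeze":{"type":"number"}},"required":["steps"]}

```bash
mkdir -p pics; ls; cat > h.py <<'E'
import numpy as np, cv2
from rig import env
def project(name,P):
    c=env.get_calibration(name);V=np.array(c["view"]);P=np.atleast_2d(P)
    p=(V[:3,:3]@P.T).T+V[:3,3]; a=p[:,0]/-p[:,2]; b=-p[:,1]/-p[:,2]
    s=1+c["k1"]*(a*a+b*b)
    return np.c_[c["fx"]*a*s+c["cx"],c["fy"]*b*s+c["cy"]]
def unproj(name,uv,z):
    c=env.get_calibration(name);V=np.array(c["view"])
    K=np.array([[c["fx"],0,c["cx"]],[0,c["fy"],c["cy"]],[0,0,1.]])
    ab=cv2.undistortPoints(np.array([[uv]],float),K,np.array([c["k1"],0,0,0.]))[0,0]
    d=V[:3,:3].T@np.array([ab[0],-ab[1],-1]); o=-V[:3,:3].T@V[:3,3]
    return o+d*(z-o[2])/d[2]
def snap(name,fn,crop=None,scale=1):
    im=np.array(env.get_image(name))
    if crop: im=im[crop[1]:crop[3],crop[0]:crop[2]]
    cv2.imwrite(fn,cv2.resize(im,None,fx=scale,fy=scale,interpolation=cv2.INTER_CUBIC))
E
python3 - <<'E'
from h import *
snap("top","pics/t0.png",None,1.5);snap("scene","pics/s0.png",None,1.5)
for n in("top","scene"):
    V=np.array(env.get_calibration(n)["view"]);print(n,-V[:3,:3].T@V[:3,3],V[:3,:3].round(2).tolist())
print(env.observe())
E
```

```text
pics
top [ 0.39120971 -0.01277111  1.34930376] [[0.03, -1.0, -0.01], [0.99, 0.02, 0.12], [-0.12, -0.01, 0.99]]
scene [ 1.00667348 -0.76670636  0.68281507] [[0.86, 0.51, -0.01], [-0.29, 0.5, 0.82], [0.43, -0.7, 0.58]]
{'time_s': 0.1, 'q': array([-8.47568230e+01,  2.18381232e+01,  7.43789071e+01, -9.71048078e-04,
        8.38594746e+01, -1.23364000e+01]), 'qvel': array([-0.08941925, -0.08202946, -0.1608547 ,  0.05545163, -0.00819541,
       -0.00081931]), 'joint_efforts': array([ 3.28942158e-03, -4.49223840e+01, -2.31655365e+01, -1.83925545e-04,
        3.75338175e-03, -8.91987241e-06]), 'position': array([ 0.16607838, -0.52403575,  0.22157308]), 'tool_rot': array([[ 3.02031756e-01, -9.53297854e-01, -1.38800526e-04],
       [-9.53296967e-01, -3.02031668e-01,  1.32813507e-03],
       [-1.30803046e-03, -2.68820845e-04, -9.99999108e-01]]), 'ft_force': array([ 0.20145116, -0.285914  ,  0.28119136]), 'wrist_torque': array([-0.00096766,  0.01288317, -0.01476701]), 'grip_width': 0.08565415888461696}
```

View pics/t0.png

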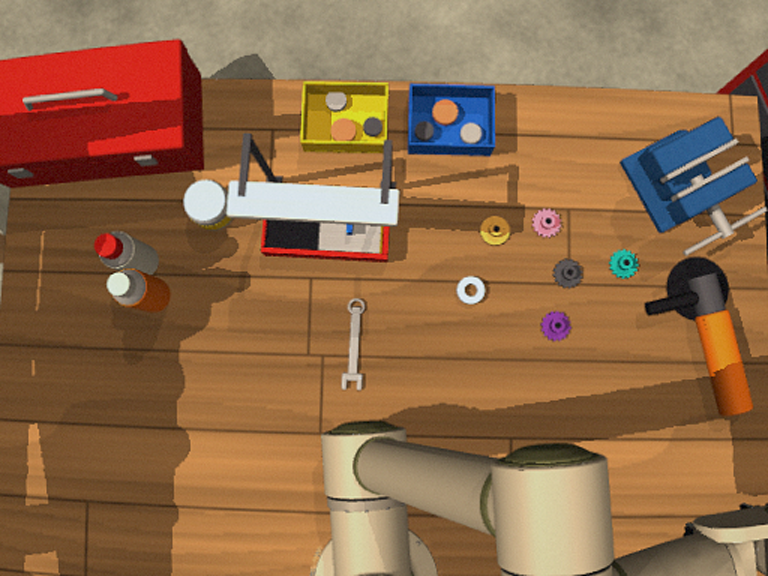

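View pics/s0.png

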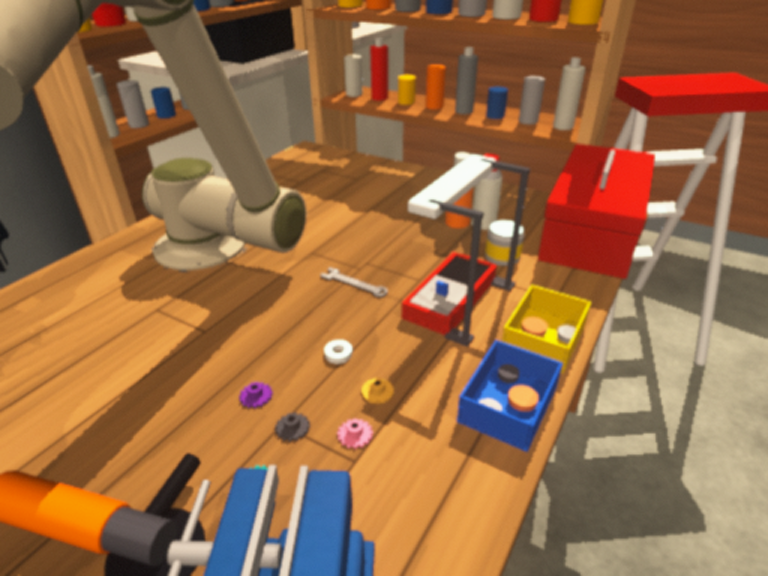

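Top view: the dark sprocket is at about (568,272), with the bearing (471,290), brass flange (495,231) and purple, pink and teal decoys around it. The case's near edge runs from (262,253) to (387,259). The cover is already partly open, with yellow floor showing at its right. Next I'll enlarge the case and sprocket.

```bash
python3 - <<'E'
from h import *
a=np.array(env.get_image("top"));b=np.array(env.get_image("scene"))
f=lambda i,c,s:cv2.resize(i[c[1]:c[3],c[0]:c[2]],None,fx=s,fy=s,interpolation=cv2.INTER_CUBIC)
A=f(a,(165,115,275,180),7);cv2.imwrite("pics/c1.png",A)
B=f(b,(260,160,340,230),7);C=f(a,(340,150,400,230),7)[:, :240*1] if 0 else None
cv2.imwrite("pics/c2.png",f(b,(262,160,342,230),7))
cv2.imwrite("pics/c3.png",np.hstack([f(a,(355,160,405,205),8),f(b,(165,255,215,300),8)]))
E
```

```text
(no output)
```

View pics/c1.png

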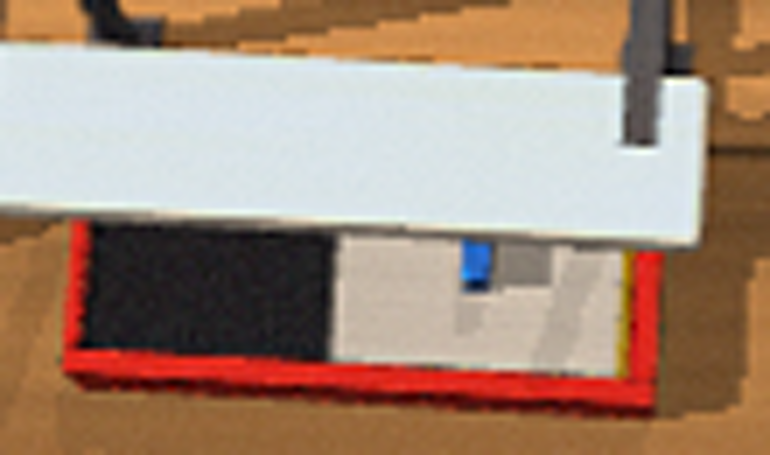

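View pics/c2.png

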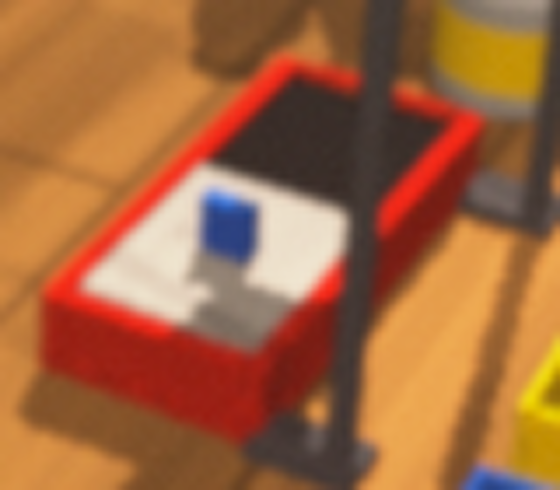

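View pics/c3.png

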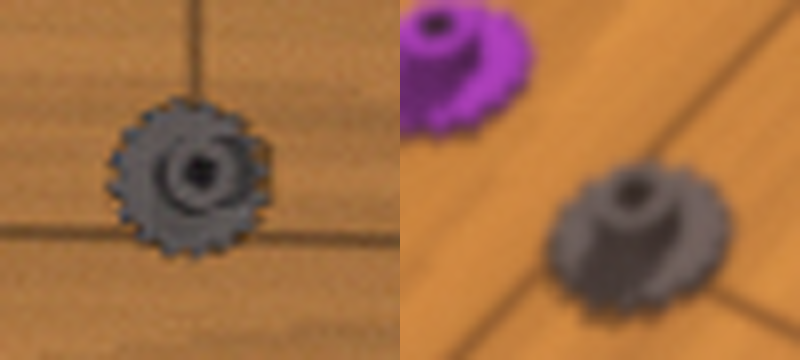

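c1 and c2 show the case with its near-edge corners at crop (66,362) and (655,388). The blue fin is clear, and the cover is slightly open with a yellow sliver at its end. c3 shows the grey sprocket hub up, with the disc centre near crop (190,178). I'll fit the poses from these.

```bash
cat > fit.py <<'E'
from h import *
from scipy.optimize import least_squares
px=lambda U,o,s:(np.array(U)+.5)/s-.5+np.array(o)
T=[((-54,171,42),(66,362)),((-54,-62,42),(655,385)),((-36,-77,278),(698,241)),((20,-77,278),(708,80)),((-44,165,42),(82,350)),((-44,-52,42),(622,378))]
S=[((-54,-62,42),(45,295)),((54,-62,42),(262,355)),((54,171,42),(483,120)),((-54,171,42),(288,57))]
C=lambda p:np.array([[np.cos(p[2]),-np.sin(p[2]),0],[np.sin(p[2]),np.cos(p[2]),0],[0,0,1]])
w=lambda p,q:(C(p)@(np.array(q)*1e-3))+[p[0],p[1],0]
def r(p): 
    return np.concatenate([(project(n,w(p,P))[0]-px(U,o,7)) for n,L,o in(("top",T,(165,115)),("scene",S,(262,160))) for P,U in L])
if __name__=="__main__":
    s=least_squares(r,[.5,.1,0],loss="soft_l1");p=s.x;print("case",p[:2],np.degrees(p[2]));print(r(p).reshape(-1,2).round(1).tolist())
    R=C(p)
    # cover edges (top view) and fin
    for n,U,o,z in(("top",(333,300),(165,115),.0395),("top",(621,330),(165,115),.0395),("scene",(230,202),(262,160),.0675)):
        print(n,((unproj(n,px(U,o,7),z)-[p[0],p[1],0])@R).round(4))
    print("spr",unproj("top",px((190,178),(355,160),8),.006),unproj("top",px((200,172),(355,160),8),.022),unproj("scene",px((232,195),(165,255),8),.022))
    for k,U,z in(("bearing",(471,290),.015),("flange",(495,231),.01),("purple",(556,325),.01),("teal",(624,263),.01),("pink",(546,222),.01),("tin",(205,202),.08),("wr",(357,306),0),("wr",(352,385),0),("sw",(105,245),.19),("so",(122,288),.19)):print(k,unproj("top",np.array(U)/1.5,z).round(3))
E
python3 fit.py
```

```text
case [0.64460222 0.05512689] -2.2048206480008643
[[-0.9, 0.6], [-0.4, 2.5], [0.3, -0.1], [0.4, -1.2], [-0.7, -1.2], [0.9, -0.4], [-0.8, -0.9], [0.0, 2.3], [0.5, -0.6], [-0.7, -0.4]]
top [-0.0208  0.0658  0.0395]
top [-0.0258 -0.048   0.0395]
scene [0.0009 0.0074 0.0675]
spr [ 0.57446993 -0.34515421  0.006     ] [ 0.57448506 -0.3447455   0.022     ] [ 0.57579514 -0.34684218  0.022     ]
bearing [ 0.536 -0.162  0.015]
flange [ 0.65  -0.207  0.01 ]
purple [ 0.475 -0.322  0.01 ]
teal [ 0.595 -0.453  0.01 ]
pink [ 0.67  -0.304  0.01 ]
tin [0.677 0.325 0.08 ]
wr [0.503 0.048 0.   ]
wr [0.356 0.054 0.   ]
sw [0.577 0.461 0.19 ]
so [0.507 0.427 0.19 ]
```

```bash
cat > plan.py <<'E'
from h import *
from scipy.spatial.transform import Rotation as Ro
c=np.array([.6446,.0551,0]);yaw=np.radians(-2.2);R=Ro.from_rotvec([0,0,yaw]).as_matrix();a=np.radians(38)
d=R@[np.sin(a),0,-np.cos(a)];n=R@[np.cos(a),0,np.sin(a)];x=R@[0,-1,0];G=np.c_[x,np.cross(d,x),d]
def tcp(g,back=0): return c+R@np.array(g)-(.003+back)*d
def rot(): return Ro.from_matrix(G@np.array(env.observe()["tool_rot"]).T).as_rotvec(degrees=True)
E
python3 - <<'E'
from plan import *
p=env.observe()["position"];v=rot();print("rot",v,np.linalg.norm(v))
g=(-.006,.0085,.069)
for b in(.15,0):
    t=tcp(g,b);print(b,t,(t-p)*1e3)
print("d",d,"caseY",R[:,1])
E
```

```text
rot [  5.06313005 -37.83780804 -19.06143286] 42.66934761341137
0.15 [0.54480394 0.06744005 0.18956565] [378.73215058 591.60234549 -32.19021709]
0 [0.6370851  0.06389496 0.07136403] [ 471.01330279  588.05726122 -150.39183013]
d [ 0.61520768 -0.0236339  -0.78801075] caseY [0.03838781 0.99926292 0.        ]
```

Request:
{"fn": "arm_command", "kwargs": {
  "steps": [
    {"delta_pos": [21,33,0],"dr": [0.5,-3.8,-1.9]},
    {"delta_pos": [21,33,0],"dr": [0.5,-3.8,-1.9]},
    {"delta_pos": [21,33,0],"dr": [0.5,-3.8,-1.9]},
    {"delta_pos": [21,33,0],"dr": [0.5,-3.8,-1.9]},
    {"delta_pos": [21,33,0],"dr": [0.5,-3.8,-1.9]},
    {"delta_pos": [21,33,0],"dr": [0.5,-3.8,-1.9]},
    {"delta_pos": [21,33,0],"dr": [0.5,-3.8,-1.9]},
    {"delta_pos": [21,33,0],"dr": [0.5,-3.8,-1.9]},
    {"delta_pos": [21,33,0],"dr": [0.5,-3.8,-1.9]},
    {"delta_pos": [21,33,0],"dr": [0.5,-3.8,-1.9]},
    {"delta_pos": [21,33,-5],"dr": [0,0,0]},
    {"delta_pos": [21,33,-5],"dr": [0,0,0]},
    {"delta_pos": [21,33,-5],"dr": [0,0,0]},
    {"delta_pos": [21,33,-5],"dr": [0,0,0]},
    {"delta_pos": [21,33,-5],"dr": [0,0,0]},
    {"delta_pos": [21,33,-5],"dr": [0,0,0]},
    {"delta_pos": [21,33,0],"dr": [0,0,0]},
    {"delta_pos": [21,31,0],"dr": [0,0,0]},
    {"delta_pos": [0,0,0],"dr": [0,0,0]},
    {"delta_pos": [0,0,0],"dr": [0,0,0]}
  ],
  "grip": 0.5
}}

```text
time_s: 2.2
position: [0.5427, 0.0666, 0.1917]
tool_rot: [[-0.036, -0.787, 0.616], [-0.999, 0.027, -0.024], [0.003, -0.617, -0.787]]
ft_force: [-0.4, -0.8, -0.0]
grip_width: 0.0428
```

```bash
python3 - <<'E'
from plan import *
o=env.observe();p=o["position"];print(o["time_s"],p,rot(),o["grip_width"],o["ft_force"],o["q"].round(0))
t=tcp((-.006,.0085,.069));print((t-p)*1e3, (t-.04*d-p)*1e3)
E
```

```text
2.2 [0.54272442 0.06656992 0.1916581 ] [ 0.14880589  0.05746442 -0.12879574] 0.04281596597230083 [-0.36028942 -0.82235478 -0.03656018] [ -7.  11. 107.   7.  24.  80.]
[  94.36067411   -2.6749606  -120.29406602] [ 69.75236685  -1.7296048  -88.77363588]
```

Approach to 40 mm short of the fin, then look.

Request:
{"fn": "arm_command", "kwargs": {
  "steps": [
    {"delta_pos": [17,0,-22],"dr": [0,0,0]},
    {"delta_pos": [17,-1,-22],"dr": [0,0,0]},
    {"delta_pos": [17,0,-22],"dr": [0,0,0]},
    {"delta_pos": [18,-1,-22],"dr": [0,0,0]},
    {"delta_pos": [0,0,0],"dr": [0,0,0]},
    {"delta_pos": [0,0,0],"dr": [0,0,0]}
  ]
}}

```text
time_s: 2.8
position: [0.6113, 0.0627, 0.1041]
tool_rot: [[-0.04, -0.787, 0.616], [-0.999, 0.03, -0.026], [0.002, -0.616, -0.787]]
ft_force: [0.2, 0.5, 0.4]
grip_width: 0.0425
```

```bash
python3 - <<'E'
from plan import *
snap("scene","pics/s1.png",(240,100,350,235),5.5 if 0 else 4.4)
o=env.observe();print(o["position"],(tcp((-.006,.0085,.069))-o["position"])*1e3)
E
```

```text
[0.61132597 0.06297552 0.10488876] [ 25.75912112   0.91944468 -33.5247231 ]
```

View pics/s1.png

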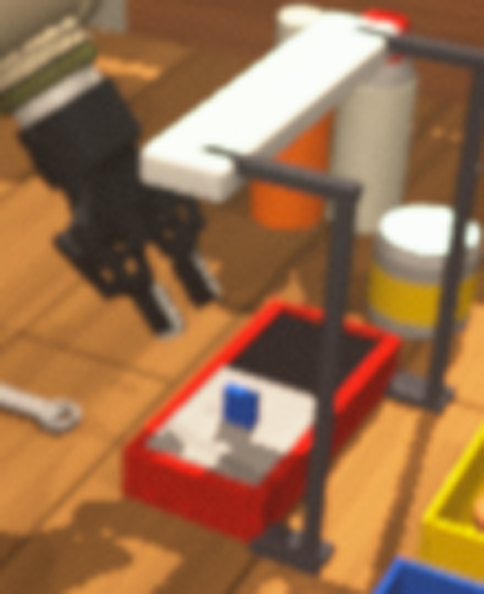

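The fingers (tips near (165,330) and (210,298) in the crop) straddle the fin's line and sit clear of the lamp. Going in and closing.

Request:
{"fn": "arm_command", "kwargs": {
  "steps": [
    {"delta_pos": [9,0,-11],"dr": [0,0,0]},
    {"delta_pos": [9,1,-11],"dr": [0,0,0]},
    {"delta_pos": [8,0,-11],"dr": [0,0,0]},
    {"delta_pos": [0,0,0],"dr": [0,0,0]},
    {"delta_pos": [0,0,0],"dr": [0,0,0]}
  ]
}}

```text
time_s: 3.35
position: [0.6377, 0.0646, 0.0716]
tool_rot: [[-0.039, -0.786, 0.617], [-0.999, 0.029, -0.026], [0.002, -0.618, -0.786]]
ft_force: [-0.8, -0.5, 0.6]
grip_width: 0.0426
```

Request:
{"fn": "arm_command", "kwargs": {
  "steps": [
    {"delta_pos": [0,0,0],"dr": [0,0,0]},
    {"delta_pos": [0,0,0],"dr": [0,0,0]},
    {"delta_pos": [0,0,0],"dr": [0,0,0]},
    {"delta_pos": [0,0,0],"dr": [0,0,0]},
    {"delta_pos": [0,0,0],"dr": [0,0,0]},
    {"delta_pos": [0,0,0],"dr": [0,0,0]},
    {"delta_pos": [0,0,0],"dr": [0,0,0]}
  ],
  "grip": 0.0,
  "squeeze": 40
}}

```text
time_s: 4.05
position: [0.6379, 0.0648, 0.071]
tool_rot: [[-0.039, -0.786, 0.617], [-0.999, 0.029, -0.026], [0.002, -0.617, -0.787]]
ft_force: [-0.6, -0.2, -0.5]
grip_width: 0.0002
```

The gripper shut fully, so it missed the fin. Looking.

```bash
python3 - <<'E'
from plan import *
a=np.array(env.get_image("scene"))[125:225,255:345];b=np.array(env.get_image("top"))[105:185,195:275]
cv2.imwrite("pics/m1.png",np.hstack([cv2.resize(a,(450,500)),cv2.resize(b,(350,350)) if 0 else cv2.resize(b,(350,500))]))
o=env.observe();tip=o["position"]+.022*o["tool_rot"][:,2]
print((project("scene",tip)-[255,125])*5)
E
```

```text
[[205.59782952 336.85462217]]
```

View pics/m1.png

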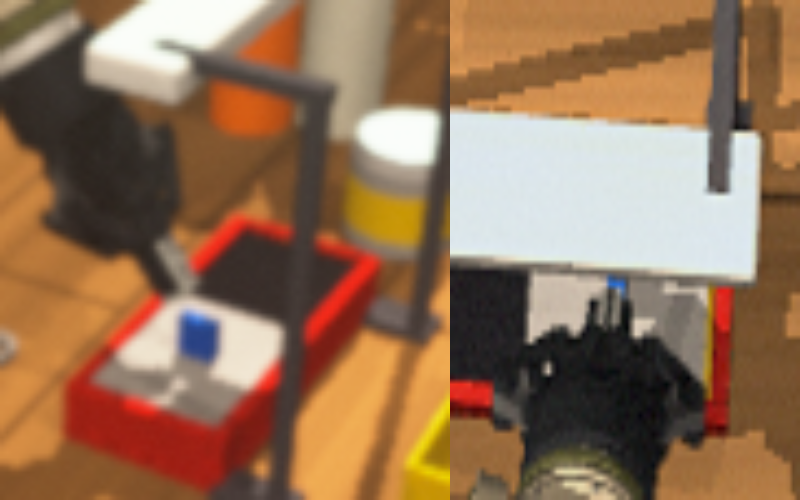

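```bash
python3 - <<'E'
from plan import *
o=env.observe();print(env.nose_length)
for s in(-.02,0,.01,.022,.03):
    t=o["position"]+s*o["tool_rot"][:,2]
    print(s,((project("scene",t)-[255,125])*5).round(0),((project("top",t)-[195,105])*[4.375,6.25]+[450,0]).round(0))
t=unproj("scene",(255+192/5,125+290/5),.056);print(t)
for g in((0,.0085,.0675),(-.013,.0085,.0675),(.013,.0085,.0675),(0,.0085,.0395)):
    t=c+R@np.array(g);print(g,((project("scene",t)-[255,125])*5).round(0),((project("top",t)-[195,105])*[4.375,6.25]+[450,0]).round(0))
E
```

```text
0.022
-0.02 [[171. 280.]] [[610. 312.]]
0 [[187. 307.]] [[613. 291.]]
0.01 [[196. 321.]] [[615. 280.]]
0.022 [[206. 337.]] [[616. 268.]]
0.03 [[212. 348.]] [[617. 260.]]
[0.62292153 0.10405704 0.056     ]
(0, 0.0085, 0.0675) [[197. 316.]] [[616. 277.]]
(-0.013, 0.0085, 0.0675) [[178. 310.]] [[614. 306.]]
(0.013, 0.0085, 0.0675) [[216. 322.]] [[617. 247.]]
(0, 0.0085, 0.0395) [[194. 353.]] [[618. 289.]]
```

```bash
python3 - <<'E'
from plan import *
p=np.array([.6113,.063,.1049])
for s in(-.02,0,.01,.022):
  for e in(-.021,.021):
    print(s,e,((project("scene",p+s*d+e*x)-[240,100])*4.4).round(0)[0],end=" ")
  print()
a=np.array(env.get_image("scene"))[150:205,265:325];b=np.array(env.get_image("top"))[120:175,200:260]
f=lambda i:cv2.resize(i,None,fx=6.6,fy=6.6,interpolation=cv2.INTER_LINEAR)
cv2.imwrite("pics/m2.png",np.hstack([f(a),f(b)]))
E
```

```text
-0.02 -0.021 [198. 292.] -0.02 0.021 [167. 319.] 
0 -0.021 [212. 317.] 0 0.021 [183. 344.] 
0.01 -0.021 [219. 329.] 0.01 0.021 [190. 356.] 
0.022 -0.021 [228. 343.] 0.022 0.021 [199. 371.]
```

View pics/m2.png

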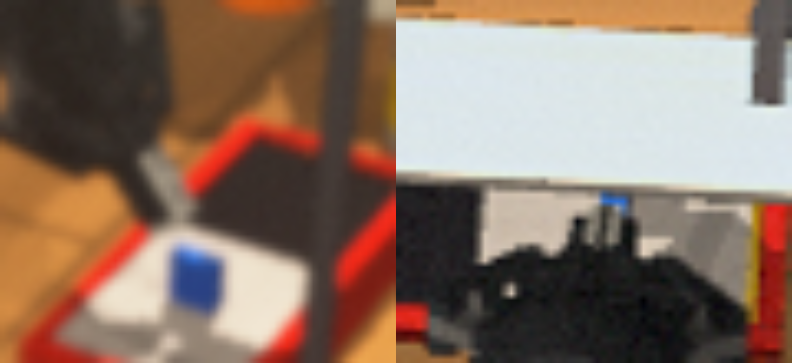

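```bash
python3 - <<'E'
from plan import *
o=env.observe();p=o["position"];T=np.array(o["tool_rot"])
from scipy.optimize import least_squares
obs=[("scene",(292.5,183)),("top",(232.4,152.4))]
s=least_squares(lambda t:np.concatenate([project(n,t)[0]-u for n,u in obs]),p)
print(s.x,s.fun,T.T@(s.x-p)*1e3)
# fin triangulate: scene fin top-near-left corner etc.
print(p,R.T@(s.x-c))
for b,t in((0.022,p+.022*d),):print(R.T@(t-c))
E
```

```text
[0.63496837 0.0646103  0.08217146] [-0.71946339  0.12738064 -0.31685005 -0.55595066] [  0.30008245  -4.51346931 -10.58016444]
[0.63795672 0.06476974 0.07106085] [-0.00998961  0.00913355  0.08217146]
[0.00653497 0.00940759 0.05372462]
```

Triangulated from both views, the real fingertips sit about 10 mm *behind* the reported TCP. That is some 30 mm shorter than stated, so I'll trust the images. Keeping this orientation, I'll back-correct by opening and advancing 28 mm along the tool.

Request:
{"fn": "arm_command", "kwargs": {
  "steps": [
    {"delta_pos": [0,0,0],"dr": [0,0,0]},
    {"delta_pos": [0,0,0],"dr": [0,0,0]},
    {"delta_pos": [0,0,0],"dr": [0,0,0]},
    {"delta_pos": [0,0,0],"dr": [0,0,0]},
    {"delta_pos": [0,0,0],"dr": [0,0,0]},
    {"delta_pos": [4,0,-6],"dr": [0,0,0]},
    {"delta_pos": [4,0,-5],"dr": [0,0,0]},
    {"delta_pos": [5,0,-6],"dr": [0,0,0]},
    {"delta_pos": [4,0,-5],"dr": [0,0,0]},
    {"delta_pos": [0,0,0],"dr": [0,0,0]},
    {"delta_pos": [0,0,0],"dr": [0,0,0]}
  ],
  "grip": 0.45
}}

```text
time_s: 5.35
position: [0.6575, 0.0647, 0.053]
tool_rot: [[-0.038, -0.791, 0.61], [-0.999, 0.029, -0.024], [0.001, -0.611, -0.792]]
ft_force: [0.5, -0.3, 0.3]
grip_width: 0.0385
```

Request:
{"fn": "arm_command", "kwargs": {
  "steps": [
    {"delta_pos": [0,0,0],"dr": [0,0,0]},
    {"delta_pos": [0,0,0],"dr": [0,0,0]},
    {"delta_pos": [0,0,0],"dr": [0,0,0]},
    {"delta_pos": [0,0,0],"dr": [0,0,0]},
    {"delta_pos": [0,0,0],"dr": [0,0,0]},
    {"delta_pos": [0,0,0],"dr": [0,0,0]}
  ],
  "grip": 0.0,
  "squeeze": 40
}}

```text
time_s: 5.95
position: [0.6574, 0.0647, 0.0536]
tool_rot: [[-0.038, -0.791, 0.611], [-0.999, 0.029, -0.024], [0.001, -0.611, -0.791]]
ft_force: [-4.7, -0.9, 5.5]
grip_width: 0.0085
```

Gripped: 8.5 mm opening against a 10 mm fin. Sliding along case +y.

Request:
{"fn": "arm_command", "kwargs": {
  "steps": [
    {"delta_pos": [0.2,5,0],"dr": [0,0,0]},
    {"delta_pos": [0.2,5,0],"dr": [0,0,0]},
    {"delta_pos": [0.4,10,0],"dr": [0,0,0]},
    {"delta_pos": [0.4,10,0],"dr": [0,0,0]},
    {"delta_pos": [0.4,10,0],"dr": [0,0,0]},
    {"delta_pos": [0.4,10,0],"dr": [0,0,0]},
    {"delta_pos": [0.4,10,0],"dr": [0,0,0]},
    {"delta_pos": [0.4,10,0],"dr": [0,0,0]},
    {"delta_pos": [0.4,10,0],"dr": [0,0,0]},
    {"delta_pos": [0.4,10,0],"dr": [0,0,0]},
    {"delta_pos": [0.2,5,0],"dr": [0,0,0]},
    {"delta_pos": [0,0,0],"dr": [0,0,0]},
    {"delta_pos": [0,0,0],"dr": [0,0,0]}
  ]
}}

```text
time_s: 7.25
position: [0.6606, 0.1605, 0.0536]
tool_rot: [[-0.037, -0.791, 0.61], [-0.999, 0.028, -0.024], [0.001, -0.611, -0.792]]
ft_force: [-9.0, 2.0, 8.1]
grip_width: 0.0086
```

Request:
{"fn": "arm_command", "kwargs": {
  "steps": [
    {"delta_pos": [0,2,0],"dr": [0,0,0]},
    {"delta_pos": [0,1,0],"dr": [0,0,0]},
    {"delta_pos": [0,0,0],"dr": [0,0,0]},
    {"delta_pos": [0,0,0],"dr": [0,0,0]}
  ]
}}

```text
time_s: 7.65
position: [0.6606, 0.1615, 0.0535]
tool_rot: [[-0.039, -0.792, 0.609], [-0.999, 0.029, -0.026], [0.003, -0.61, -0.793]]
ft_force: [-9.3, -9.3, 10.0]
grip_width: 0.0085
```

```bash
python3 - <<'E'
from plan import *
a=np.array(env.get_image("scene"))[140:230,255:345];b=np.array(env.get_image("top"))[110:200,165:265]
f=lambda i:cv2.resize(i,None,fx=4.2,fy=4.2,interpolation=cv2.INTER_LINEAR)
cv2.imwrite("pics/m3.png",np.hstack([f(a),f(b)]))
E
```

```text
(no output)
```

View pics/m3.png

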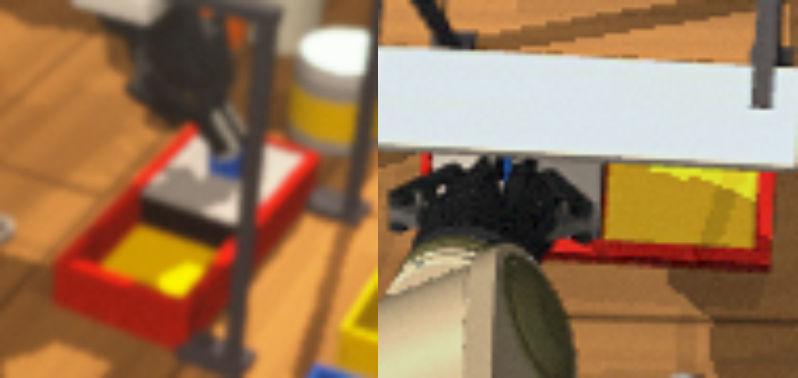

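Cover is fully open; it reached the stop with TCP y = 0.1615, and the picture shows yellow floor with the cover on the deck. Release, back out along the tool axis, then swing over to the sprocket.

Request:
{"fn": "arm_command", "kwargs": {
  "steps": [
    {"delta_pos": [0,-1,0],"dr": [0,0,0]},
    {"delta_pos": [0,0,0],"dr": [0,0,0]},
    {"delta_pos": [0,0,0],"dr": [0,0,0]},
    {"delta_pos": [0,0,0],"dr": [0,0,0]},
    {"delta_pos": [-6,0,8],"dr": [0,0,0]},
    {"delta_pos": [-12,0,16],"dr": [0,0,0]},
    {"delta_pos": [-18,1,23],"dr": [0,0,0]},
    {"delta_pos": [-18,1,23],"dr": [0,0,0]},
    {"delta_pos": [-18,1,23],"dr": [0,0,0]},
    {"delta_pos": [-19,1,24],"dr": [0,0,0]}
  ],
  "grip": 0.5
}}

```text
time_s: 8.75
position: [0.5691, 0.1658, 0.1715]
tool_rot: [[-0.038, -0.791, 0.611], [-0.999, 0.029, -0.024], [0.001, -0.611, -0.792]]
ft_force: [0.9, 0.3, 0.2]
grip_width: 0.0428
```

Request:
{"fn": "arm_command", "kwargs": {
  "steps": [
    {"delta_pos": [-2,-20,0],"dr": [0,0,0]},
    {"delta_pos": [-2,-40,0],"dr": [0,0,0]},
    {"delta_pos": [-2,-40,0],"dr": [0,0,0]},
    {"delta_pos": [-2,-40,0],"dr": [0,0,0]},
    {"delta_pos": [-2,-40,0],"dr": [0,0,0]},
    {"delta_pos": [-2,-40,0],"dr": [0,0,0]},
    {"delta_pos": [-2,-40,0],"dr": [0,0,0]},
    {"delta_pos": [-1,-40,0],"dr": [0,0,0]},
    {"delta_pos": [-1,-40,0],"dr": [0,0,0]},
    {"delta_pos": [-1,-40,0],"dr": [0,0,0]},
    {"delta_pos": [0,-40,0],"dr": [0,0,0]},
    {"delta_pos": [0,-40,0],"dr": [0,0,0]},
    {"delta_pos": [0,-30,0],"dr": [0,0,0]},
    {"delta_pos": [0,-19,0],"dr": [0,0,0]},
    {"delta_pos": [0,0,0],"dr": [0,0,0]},
    {"delta_pos": [0,0,0],"dr": [0,0,0]}
  ]
}}

```text
time_s: 10.35
position: [0.5534, -0.3384, 0.1703]
tool_rot: [[-0.037, -0.792, 0.61], [-0.999, 0.029, -0.024], [0.001, -0.61, -0.792]]
ft_force: [0.1, 0.1, 0.0]
grip_width: 0.0428
```

```bash
python3 - <<'E'
from plan import *
o=env.observe();p=o["position"];print(p,rot(),o["time_s"])
t=np.array([.588,-.345,.0075]);print((t-p)*1e3,(t-.035*d-p)*1e3)
E
```

```text
[ 0.55338698 -0.33842347  0.17030873] [ 0.03862091 -0.37823668 -0.05195283] 10.35
[  34.61302317   -6.57653421 -162.80873248] [  13.08075433   -5.74934787 -135.2283561 ]
```

Request:
{"fn": "arm_command", "kwargs": {
  "steps": [
    {"delta_pos": [3,-2,-33],"dr": [0,0,0]},
    {"delta_pos": [3,-2,-33],"dr": [0,0,0]},
    {"delta_pos": [3,-2,-33],"dr": [0,0,0]},
    {"delta_pos": [3,0,-25],"dr": [0,0,0]},
    {"delta_pos": [1,0,-11],"dr": [0,0,0]},
    {"delta_pos": [0,0,0],"dr": [0,0,0]},
    {"delta_pos": [0,0,0],"dr": [0,0,0]}
  ]
}}

```text
time_s: 11.05
position: [0.5669, -0.3443, 0.036]
tool_rot: [[-0.037, -0.791, 0.61], [-0.999, 0.028, -0.024], [0.002, -0.611, -0.792]]
ft_force: [-0.1, -0.2, 1.0]
grip_width: 0.043
```

```bash
python3 - <<'E'
from plan import *
a=np.array(env.get_image("scene"))[235:310,150:220];b=np.array(env.get_image("top"))[145:220,350:420]
f=lambda i:cv2.resize(i,None,fx=5.7,fy=5.7,interpolation=cv2.INTER_LINEAR)
cv2.imwrite("pics/m4.png",np.hstack([f(a),f(b)]));print(env.observe()["position"])
E
```

```text
[ 0.56695756 -0.34494124  0.03654049]
```

View pics/m4.png

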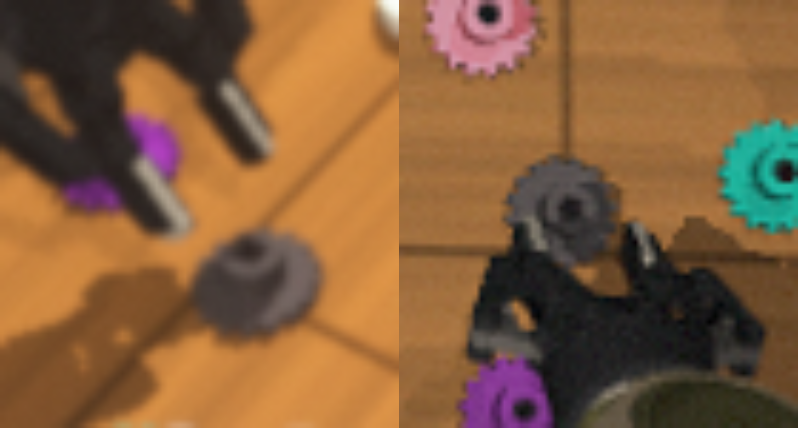

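```bash
python3 - <<'E'
from plan import *
from scipy.optimize import least_squares
p=env.observe()["position"];T=np.array(env.observe()["tool_rot"])
q=lambda U,o:(np.array(U)+.5)/5.7-.5+np.array(o)
tri=lambda A,B:least_squares(lambda t:np.concatenate([project("scene",t)[0]-q(A,(150,235)),project("top",t)[0]-q((B[0]-399,B[1]),(350,145))]),p)
for A,B in(((180,232),(640,220)),((260,150),(528,215)),((243,246),(570,208))):
    s=tri(A,B);print(s.x,s.fun.round(1),T.T@(s.x-p)*1e3)
print(p)
E
```

```text
[ 0.56450497 -0.37186387  0.05274048] [ 0.3 -0.   0.3  0.3] [ 27.03971405  -8.71177553 -13.64704394]
[ 0.56459373 -0.31841033  0.05237829] [ 0.8 -0.1  0.6  0.7] [-26.38101735  -7.07913492 -14.63695609]
[ 0.57279723 -0.34571592  0.02354908] [ 0.6 -0.   0.5  0.5] [ 0.52138549  3.30382308 13.86692576]
[ 0.56695756 -0.34494124  0.03654049]
```

Scene crop: fingertips at (180,232) and (260,150) straddle the hub at (243,246). Triangulation shows them centred on the hub to about 0.5 mm. Descend along the tool axis and grip.

Request:
{"fn": "arm_command", "kwargs": {
  "steps": [
    {"delta_pos": [6,0,-8],"dr": [0,0,0]},
    {"delta_pos": [6,-1,-8],"dr": [0,0,0]},
    {"delta_pos": [5,0,-7],"dr": [0,0,0]},
    {"delta_pos": [4,0,-6],"dr": [0,0,0]},
    {"delta_pos": [0,0,0],"dr": [0,0,0]},
    {"delta_pos": [0,0,0],"dr": [0,0,0]}
  ]
}}

```text
time_s: 11.75
position: [0.5876, -0.3461, 0.0059]
tool_rot: [[-0.038, -0.792, 0.61], [-0.999, 0.029, -0.024], [0.001, -0.61, -0.792]]
ft_force: [0.2, -0.8, 0.4]
grip_width: 0.0426
```

Request:
{"fn": "arm_command", "kwargs": {
  "steps": [
    {"delta_pos": [0,0,0],"dr": [0,0,0]},
    {"delta_pos": [0,0,0],"dr": [0,0,0]},
    {"delta_pos": [0,0,0],"dr": [0,0,0]},
    {"delta_pos": [0,0,0],"dr": [0,0,0]},
    {"delta_pos": [0,0,0],"dr": [0,0,0]},
    {"delta_pos": [0,0,0],"dr": [0,0,0]}
  ],
  "grip": 0.0,
  "squeeze": 40
}}

```text
time_s: 12.35
position: [0.5876, -0.3463, 0.0066]
tool_rot: [[-0.038, -0.791, 0.61], [-0.999, 0.029, -0.025], [0.002, -0.611, -0.792]]
ft_force: [-3.2, -0.4, 5.9]
grip_width: 0.024
```

Hub gripped (24 mm reading, same −1.5 mm bias as on the fin). Lift gently, carry, and stop in front of the case.

Request:
{"fn": "arm_command", "kwargs": {
  "steps": [
    {"delta_pos": [0,0,0],"dr": [0,0,0]},
    {"delta_pos": [0,0,3],"dr": [0,0,0]},
    {"delta_pos": [0,0,7],"dr": [0,0,0]},
    {"delta_pos": [0,0,15],"dr": [0,0,0]},
    {"delta_pos": [0,0,25],"dr": [0,0,0]},
    {"delta_pos": [0,0,30],"dr": [0,0,0]},
    {"delta_pos": [0,0,30],"dr": [0,0,0]},
    {"delta_pos": [0,0,25],"dr": [0,0,0]},
    {"delta_pos": [0,0,15],"dr": [0,0,0]},
    {"delta_pos": [0,0,0],"dr": [0,0,0]}
  ],
  "squeeze": 60
}}

```text
time_s: 13.35
position: [0.588, -0.3466, 0.1587]
tool_rot: [[-0.038, -0.79, 0.612], [-0.999, 0.027, -0.027], [0.004, -0.612, -0.791]]
ft_force: [0.1, -0.4, -1.6]
grip_width: 0.0234
```

Request:
{"fn": "arm_command", "kwargs": {
  "steps": [
    {"delta_pos": [0,10,0],"dr": [0,0,0]},
    {"delta_pos": [0,20,0],"dr": [0,0,0]},
    {"delta_pos": [0,30,0],"dr": [0,0,0]},
    {"delta_pos": [1,30,0],"dr": [0,0,0]},
    {"delta_pos": [1,30,0],"dr": [0,0,0]},
    {"delta_pos": [1,30,0],"dr": [0,0,0]},
    {"delta_pos": [1,30,0],"dr": [0,0,0]},
    {"delta_pos": [1,30,0],"dr": [0,0,0]},
    {"delta_pos": [1,30,0],"dr": [0,0,0]},
    {"delta_pos": [0,30,0],"dr": [0,0,0]},
    {"delta_pos": [0,30,0],"dr": [0,0,0]},
    {"delta_pos": [0,30,0],"dr": [0,0,0]},
    {"delta_pos": [0,30,0],"dr": [0,0,0]},
    {"delta_pos": [0,20,0],"dr": [0,0,0]},
    {"delta_pos": [0,15,0],"dr": [0,0,0]},
    {"delta_pos": [0,8,0],"dr": [0,0,0]},
    {"delta_pos": [0,0,0],"dr": [0,0,0]},
    {"delta_pos": [0,0,0],"dr": [0,0,0]}
  ]
}}

```text
time_s: 15.15
position: [0.5929, 0.0571, 0.1551]
tool_rot: [[-0.037, -0.793, 0.608], [-0.999, 0.029, -0.023], [0.001, -0.609, -0.793]]
ft_force: [0.3, 0.9, -1.9]
grip_width: 0.0236
```

```bash
python3 - <<'E'
from plan import *
o=env.observe();p=o["position"];print(p,rot(),o["time_s"],o["grip_width"],o["ft_force"])
w=np.array([.6612,.0542,.065]);print((w-p)*1e3)
E
```

```text
[0.5928922  0.0571333  0.15512566] [ 0.04274508 -0.49889424 -0.07617173] 15.15 0.02361446952928755 [ 0.32714358  0.866684   -1.86132075]
[ 68.30780208  -2.93329679 -90.12566479]
```

Request:
{"fn": "arm_command", "kwargs": {
  "steps": [
    {"delta_pos": [6,0,-8],"dr": [0,0,0]},
    {"delta_pos": [11,-1,-14],"dr": [0,0,0]},
    {"delta_pos": [14,0,-19],"dr": [0,0,0]},
    {"delta_pos": [14,-1,-19],"dr": [0,0,0]},
    {"delta_pos": [12,-1,-16],"dr": [0,0,0]},
    {"delta_pos": [8,0,-10],"dr": [0,0,0]},
    {"delta_pos": [3,0,-4],"dr": [0,0,0]},
    {"delta_pos": [0,0,0],"dr": [0,0,0]},
    {"delta_pos": [0,0,-6],"dr": [0,0,0]},
    {"delta_pos": [0,0,-8],"dr": [0,0,0]},
    {"delta_pos": [0,0,-8],"dr": [0,0,0]},
    {"delta_pos": [0,0,-8],"dr": [0,0,0]},
    {"delta_pos": [0,0,-8],"dr": [0,0,0]},
    {"delta_pos": [0,0,-5],"dr": [0,0,0]},
    {"delta_pos": [0,0,-2],"dr": [0,0,0]},
    {"delta_pos": [0,0,0],"dr": [0,0,0]},
    {"delta_pos": [0,0,0],"dr": [0,0,0]}
  ]
}}

```text
time_s: 16.85
position: [0.6683, 0.0531, 0.0311]
tool_rot: [[-0.035, -0.803, 0.595], [-0.999, 0.029, -0.019], [-0.002, -0.596, -0.803]]
ft_force: [1.1, 0.6, -1.8]
grip_width: 0.0232
```

```bash
python3 - <<'E'
from plan import *
a=np.array(env.get_image("scene"))[140:230,255:345];b=np.array(env.get_image("top"))[110:200,165:265]
f=lambda i:cv2.resize(i,None,fx=4.2,fy=4.2,interpolation=cv2.INTER_LINEAR)
cv2.imwrite("pics/m5.png",np.hstack([f(a),f(b)]))
o=env.observe();print(o["position"],o["ft_force"],o["grip_width"])
E
```

```text
[0.66827653 0.05310631 0.03115082] [ 0.22647805  0.42222467 -1.86197597] 0.02323304135715985
```

View pics/m5.png

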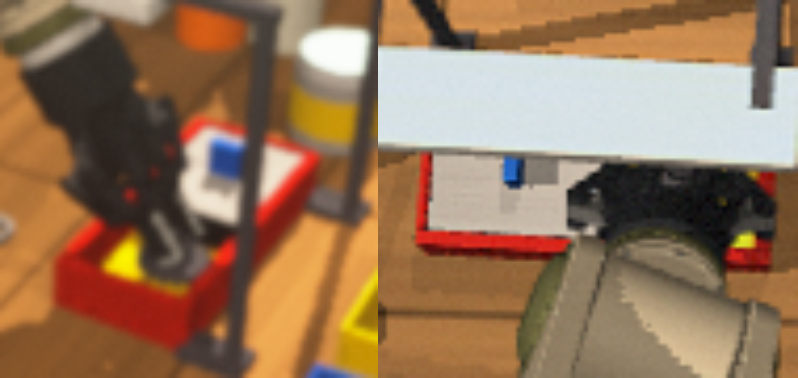

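```bash
python3 - <<'E'
from plan import *
o=env.observe();print(o["q"].round(2),rot())
E
```

```text
[-6.73 36.3  97.63 16.93 10.04 69.59] [-0.17689138 -1.43755945 -0.19433044]
```

q5 is at its lower limit (10°), so the arm stopped about 16 mm above the floor. In the picture the sprocket hangs over the yellow floor with about 1.4° of tilt. I'll reduce the lean a few degrees while descending. The pads' axis is also the tilt axis, so the floor will flatten the sprocket.

Request:
{"fn": "arm_command", "kwargs": {
  "steps": [
    {"delta_pos": [-1,0,0],"dr": [0,1,0]},
    {"delta_pos": [0,0,-1],"dr": [0,1,0]},
    {"delta_pos": [0,0,-3],"dr": [0,1,0]},
    {"delta_pos": [0,0,-3],"dr": [0,0.5,0]},
    {"delta_pos": [0,0,-3],"dr": [0,0,0]},
    {"delta_pos": [0,0,0],"dr": [0,0,0]},
    {"delta_pos": [0,0,0],"dr": [0,0,0]}
  ],
  "squeeze": 30
}}

```text
time_s: 17.65
position: [0.6671, 0.0531, 0.0206]
tool_rot: [[-0.035, -0.838, 0.545], [-0.999, 0.03, -0.019], [-0.0, -0.545, -0.839]]
ft_force: [-0.0, 0.1, -1.3]
grip_width: 0.0233
```

```bash
python3 - <<'E'
from plan import *
o=env.observe();print(o["q"].round(2),rot(),o["position"],o["ft_force"],o["grip_width"])
E
```

```text
[-6.57 37.15 95.65 10.   14.47 76.5 ] [-0.19177376 -4.97950283 -0.1855678 ] [0.66708164 0.05310881 0.02062747] [-0.00355514  0.06692025 -1.29803443] 0.023254389680223295
```

Request:
{"fn": "arm_command", "kwargs": {
  "steps": [
    {"delta_pos": [0,0,-1],"dr": [0,-1,0]},
    {"delta_pos": [0,0,-1],"dr": [0,-1,0]},
    {"delta_pos": [0,0,-1],"dr": [0,0,0]},
    {"delta_pos": [0,0,-1],"dr": [0,0,0]},
    {"delta_pos": [0,0,0],"dr": [0,0,0]},
    {"delta_pos": [0,0,0],"dr": [0,0,0]}
  ],
  "squeeze": 20
}}

```text
time_s: 18.25
position: [0.6674, 0.0531, 0.0171]
tool_rot: [[-0.035, -0.818, 0.574], [-0.999, 0.029, -0.019], [-0.001, -0.574, -0.819]]
ft_force: [-0.5, 0.3, -0.9]
grip_width: 0.023
```

Request:
{"fn": "arm_command", "kwargs": {
  "steps": [
    {"delta_pos": [0,0,-0.7],"dr": [0,0,0]},
    {"delta_pos": [0,0,-0.7],"dr": [0,0,0]},
    {"delta_pos": [0,0,0],"dr": [0,0,0]},
    {"delta_pos": [0,0,0],"dr": [0,0,0]}
  ]
}}

```text
time_s: 18.65
position: [0.6673, 0.0531, 0.0155]
tool_rot: [[-0.035, -0.818, 0.574], [-0.999, 0.029, -0.019], [-0.001, -0.574, -0.819]]
ft_force: [-0.6, -0.5, -2.5]
grip_width: 0.0233
```

```bash
python3 - <<'E'
from plan import *
o=env.observe();print(o["q"].round(2),rot(),o["position"],o["ft_force"],o["grip_width"])
E
```

```text
[-6.67 37.75 97.25 15.29 10.41 71.18] [-0.18323104 -2.95862319 -0.19099423] [0.66728017 0.05310148 0.01549983] [-0.60852615 -0.47989502 -2.54162886] 0.02333254121117945
```

Request:
{"fn": "arm_command", "kwargs": {
  "steps": [
    {"delta_pos": [0,0,-0.5],"dr": [0,0.7,0]},
    {"delta_pos": [0,0,-0.5],"dr": [0,0.5,0]},
    {"delta_pos": [0,0,-0.5],"dr": [0,0,0]},
    {"delta_pos": [0,0,0],"dr": [0,0,0]},
    {"delta_pos": [0,0,0],"dr": [0,0,0]}
  ]
}}

```text
time_s: 19.15
position: [0.6676, 0.0531, 0.0145]
tool_rot: [[-0.035, -0.829, 0.558], [-0.999, 0.029, -0.019], [-0.0, -0.558, -0.83]]
ft_force: [-2.5, -0.6, 4.9]
grip_width: 0.0231
```

Request:
{"fn": "arm_command", "kwargs": {
  "steps": [
    {"delta_pos": [0,0,-0.5],"dr": [0,0,0]},
    {"delta_pos": [0,0,-0.5],"dr": [0,0,0]},
    {"delta_pos": [0,0,0],"dr": [0,0,0]},
    {"delta_pos": [0,0,0],"dr": [0,0,0]}
  ]
}}

```text
time_s: 19.55
position: [0.6676, 0.0531, 0.0141]
tool_rot: [[-0.035, -0.829, 0.558], [-0.999, 0.029, -0.019], [-0.0, -0.559, -0.829]]
ft_force: [-6.7, 0.4, 10.4]
grip_width: 0.0235
```

Floor contact at 10 N. Release.

Request:
{"fn": "arm_command", "kwargs": {
  "steps": [
    {"delta_pos": [0,0,0],"dr": [0,0,0]},
    {"delta_pos": [0,0,0],"dr": [0,0,0]},
    {"delta_pos": [0,0,0],"dr": [0,0,0]},
    {"delta_pos": [0,0,0],"dr": [0,0,0]},
    {"delta_pos": [0,0,0],"dr": [0,0,0]},
    {"delta_pos": [0,0,0],"dr": [0,0,0]}
  ],
  "grip": 0.5
}}

```text
time_s: 20.15
position: [0.6673, 0.0531, 0.0129]
tool_rot: [[-0.035, -0.83, 0.556], [-0.999, 0.029, -0.019], [-0.001, -0.557, -0.831]]
ft_force: [0.2, -0.2, 0.1]
grip_width: 0.0428
```

Request:
{"fn": "arm_command", "kwargs": {
  "steps": [
    {"delta_pos": [0,0,3],"dr": [0,0,0]},
    {"delta_pos": [0,0,8],"dr": [0,0,0]},
    {"delta_pos": [0,0,12],"dr": [0,0,0]},
    {"delta_pos": [-3,0,16],"dr": [0,-1,0]},
    {"delta_pos": [-6,0,16],"dr": [0,-1,0]},
    {"delta_pos": [-12,0,16],"dr": [0,-1,0]},
    {"delta_pos": [-15,1,20],"dr": [0,-1,0]},
    {"delta_pos": [-18,1,23],"dr": [0,0,0]},
    {"delta_pos": [-18,1,23],"dr": [0,0,0]},
    {"delta_pos": [-18,1,23],"dr": [0,0,0]},
    {"delta_pos": [0,0,0],"dr": [0,0,0]},
    {"delta_pos": [0,0,0],"dr": [0,0,0]}
  ]
}}

```text
time_s: 21.35
position: [0.5775, 0.057, 0.1741]
tool_rot: [[-0.035, -0.788, 0.615], [-0.999, 0.029, -0.019], [-0.003, -0.615, -0.788]]
ft_force: [1.2, -0.3, -0.3]
grip_width: 0.0429
```

```bash
python3 - <<'E'
from plan import *
a=np.array(env.get_image("scene"))[150:230,260:340];b=np.array(env.get_image("top"))[110:190,185:265]
f=lambda i:cv2.resize(i,None,fx=5,fy=5,interpolation=cv2.INTER_LINEAR)
cv2.imwrite("pics/m6.png",np.hstack([f(a),f(b)]))
o=env.observe();p=o["position"];print(p,rot(),o["time_s"],o["ft_force"],o["q"].round(1))
t=np.array([.6604,.1605,.0535]);print((t-p)*1e3,(t-.12*d-p)*1e3)
E
```

```text
[0.57751104 0.05695928 0.17248174] [-0.18019227 -0.19561907 -0.18379665] 21.45 [ 0.27493056 -0.27777315  0.34122917] [ -7.8  16.  103.7   9.4  23.   76.9]
[  82.88896357  103.54072257 -118.98174441] [  9.06404181 106.37678999 -24.42045398]
```

View pics/m6.png

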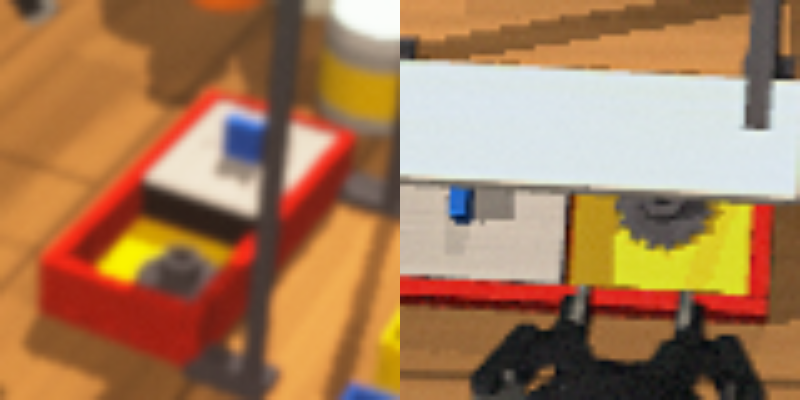

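The sprocket lies flat, hub up, on the yellow floor (hub at crop (182,254)), and the cover is still open. I'll check its position numerically.

```bash
cat > fin.py <<'E'
from plan import *
def fin():  # blue fin centroid in scene, near the case -> case frame, mid-height z .0535
    im=np.array(env.get_image("scene")).astype(int)[150:230,255:345]
    m=((im[...,0]>im[...,2]+60)&(im[...,0]>im[...,1]+40)).astype(np.uint8)
    n,l,s,ce=cv2.connectedComponentsWithStats(m);k=1+np.argmax([s[i,4]*(ce[i,1]<60) for i in range(1,n)])
    return s[k,4],R.T@(unproj("scene",ce[k]+[255,150],.0535)-c)
E
python3 - <<'E'
from fin import *
u=(np.array((182,253))+.5)/5-.5+[260,150]
print("spr",R.T@(unproj("scene",u,.030)-c),"fin",fin())
E
```

```text
spr [0.01128112 0.00233027 0.03      ] fin (np.int32(48), array([-0.00030912,  0.10997789,  0.0535    ]))
```

Request:
{"fn": "arm_command", "kwargs": {
  "steps": [
    {"delta_pos": [1,12,0],"dr": [0,0,0]},
    {"delta_pos": [2,24,-5],"dr": [0,0,0]},
    {"delta_pos": [2,30,-8],"dr": [0,0,0]},
    {"delta_pos": [2,25,-6],"dr": [0,0,0]},
    {"delta_pos": [2,15,-5],"dr": [0,0,0]},
    {"delta_pos": [0,0,0],"dr": [0,0,0]},
    {"delta_pos": [15,-1,-19],"dr": [0,0,0]},
    {"delta_pos": [15,-1,-19],"dr": [0,0,0]},
    {"delta_pos": [15,0,-19],"dr": [0,0,0]},
    {"delta_pos": [13,-1,-17],"dr": [0,0,0]},
    {"delta_pos": [10,0,-13],"dr": [0,0,0]},
    {"delta_pos": [6,0,-8],"dr": [0,0,0]},
    {"delta_pos": [0,0,0],"dr": [0,0,0]},
    {"delta_pos": [0,0,0],"dr": [0,0,0]}
  ]
}}

```text
time_s: 22.9
position: [0.6601, 0.1598, 0.0542]
tool_rot: [[-0.035, -0.789, 0.613], [-0.999, 0.03, -0.019], [-0.003, -0.613, -0.79]]
ft_force: [0.5, 0.4, -0.1]
grip_width: 0.0424
```

```bash
python3 - <<'E'
from fin import *
o=env.observe();p=o["position"];print(p,rot(),o["time_s"],o["ft_force"],o["q"].round(1),(np.array([.6604,.1605,.0535])-p)*1e3,o["grip_width"])
E
```

```text
[0.66013789 0.15975949 0.05418574] [-0.17189787 -0.16578155 -0.17815557] 22.9 [ 0.45636774  0.42465868 -0.1143775 ] [  5.4  35.   95.1 -20.   13.  115.5] [ 0.26210612  0.74050895 -0.68573754] 0.04242843102795209
```

Request:
{"fn": "arm_command", "kwargs": {
  "steps": [
    {"delta_pos": [0,0,0],"dr": [0,0,0]},
    {"delta_pos": [0,0,0],"dr": [0,0,0]},
    {"delta_pos": [0,0,0],"dr": [0,0,0]},
    {"delta_pos": [0,0,0],"dr": [0,0,0]},
    {"delta_pos": [0,0,0],"dr": [0,0,0]},
    {"delta_pos": [0,0,0],"dr": [0,0,0]}
  ],
  "grip": 0.0,
  "squeeze": 40
}}

```text
time_s: 23.5
position: [0.6602, 0.1602, 0.0549]
tool_rot: [[-0.035, -0.789, 0.614], [-0.999, 0.029, -0.019], [-0.003, -0.614, -0.789]]
ft_force: [-4.9, -0.2, 6.1]
grip_width: 0.0086
```

Request:
{"fn": "arm_command", "kwargs": {
  "steps": [
    {"delta_pos": [-0.2,-5,0],"dr": [0,0,0]},
    {"delta_pos": [-0.2,-5,0],"dr": [0,0,0]},
    {"delta_pos": [-0.4,-10,0],"dr": [0,0,0]},
    {"delta_pos": [-0.4,-10,0],"dr": [0,0,0]},
    {"delta_pos": [-0.4,-10,0],"dr": [0,0,0]},
    {"delta_pos": [-0.4,-10,0],"dr": [0,0,0]},
    {"delta_pos": [-0.4,-10,0],"dr": [0,0,0]},
    {"delta_pos": [-0.4,-10,0],"dr": [0,0,0]},
    {"delta_pos": [-0.4,-10,0],"dr": [0,0,0]},
    {"delta_pos": [-0.4,-10,0],"dr": [0,0,0]},
    {"delta_pos": [-0.2,-6,0],"dr": [0,0,0]},
    {"delta_pos": [-0.2,-5,0],"dr": [0,0,0]},
    {"delta_pos": [0,0,0],"dr": [0,0,0]},
    {"delta_pos": [0,0,0],"dr": [0,0,0]}
  ]
}}

```text
time_s: 24.9
position: [0.6568, 0.0589, 0.0549]
tool_rot: [[-0.035, -0.789, 0.613], [-0.999, 0.03, -0.02], [-0.003, -0.613, -0.79]]
ft_force: [-1.8, -2.1, 3.3]
grip_width: 0.0087
```

Request:
{"fn": "arm_command", "kwargs": {
  "steps": [
    {"delta_pos": [-0.1,-2,0],"dr": [0,0,0]},
    {"delta_pos": [-0.1,-2,0],"dr": [0,0,0]},
    {"delta_pos": [0,0,0],"dr": [0,0,0]},
    {"delta_pos": [0,0,0],"dr": [0,0,0]}
  ]
}}

```text
time_s: 25.3
position: [0.6566, 0.0551, 0.0549]
tool_rot: [[-0.035, -0.789, 0.613], [-0.999, 0.029, -0.019], [-0.003, -0.613, -0.79]]
ft_force: [-1.4, 2.0, 4.3]
grip_width: 0.0084
```

Request:
{"fn": "arm_command", "kwargs": {
  "steps": [
    {"delta_pos": [0,-1,0],"dr": [0,0,0]},
    {"delta_pos": [0,-1,0],"dr": [0,0,0]},
    {"delta_pos": [0,0,0],"dr": [0,0,0]},
    {"delta_pos": [0,0,0],"dr": [0,0,0]}
  ]
}}

```text
time_s: 25.7
position: [0.6566, 0.0535, 0.0549]
tool_rot: [[-0.035, -0.789, 0.613], [-0.999, 0.029, -0.019], [-0.003, -0.613, -0.79]]
ft_force: [-0.8, 3.8, 5.5]
grip_width: 0.0085
```

One more creep to feel the stop.

Request:
{"fn": "arm_command", "kwargs": {
  "steps": [
    {"delta_pos": [0,-1,0],"dr": [0,0,0]},
    {"delta_pos": [0,-1,0],"dr": [0,0,0]},
    {"delta_pos": [0,0,0],"dr": [0,0,0]},
    {"delta_pos": [0,0,0],"dr": [0,0,0]}
  ]
}}

```text
time_s: 26.1
position: [0.6565, 0.0533, 0.0549]
tool_rot: [[-0.032, -0.79, 0.612], [-0.999, 0.028, -0.016], [-0.004, -0.613, -0.79]]
ft_force: [3.1, 16.8, 5.0]
grip_width: 0.0084
```

```bash
python3 - <<'E'
from fin import *
print(env.observe()["ft_force"],fin())
E
```

```text
[ 3.08764849 16.81848201  4.99830696] (np.int32(16), array([ 0.00639902, -0.01113884,  0.0535    ]))
```

The stop is felt at 17 N after 108 mm of travel. Relieve, open and back out.

Request:
{"fn": "arm_command", "kwargs": {
  "steps": [
    {"delta_pos": [0,1,0],"dr": [0,0,0]},
    {"delta_pos": [0,0,0],"dr": [0,0,0]},
    {"delta_pos": [0,0,0],"dr": [0,0,0]},
    {"delta_pos": [0,0,0],"dr": [0,0,0]},
    {"delta_pos": [0,0,0],"dr": [0,0,0]},
    {"delta_pos": [0,0,0],"dr": [0,0,0]},
    {"delta_pos": [-6,0,8],"dr": [0,0,0]},
    {"delta_pos": [-12,0,16],"dr": [0,0,0]},
    {"delta_pos": [-18,1,23],"dr": [0,0,0]},
    {"delta_pos": [-18,1,23],"dr": [0,0,0]},
    {"delta_pos": [-18,1,23],"dr": [0,0,0]},
    {"delta_pos": [-19,1,24],"dr": [0,0,0]},
    {"delta_pos": [-19,0,10],"dr": [0,0,0]},
    {"delta_pos": [0,0,0],"dr": [0,0,0]},
    {"delta_pos": [0,0,0],"dr": [0,0,0]},
    {"delta_pos": [0,0,0],"dr": [0,0,0]}
  ],
  "grip": 0.5
}}

```text
time_s: 27.75
position: [0.5468, 0.056, 0.1811]
tool_rot: [[-0.035, -0.79, 0.612], [-0.999, 0.03, -0.019], [-0.003, -0.612, -0.791]]
ft_force: [0.1, -0.5, 0.4]
grip_width: 0.0426
```

```bash
python3 - <<'E'
from fin import *
print(fin())
im=np.array(env.get_image("top")).astype(int)
# along case y at x=-0.03, z=.0395: colours
for y in range(-62,76,3):
    u=project("top",c+R@np.array([-.033,y/1e3,.0395]))[0];b,g,r=im[int(round(u[1])),int(round(u[0]))];print(y,(b,g,r) if 0 else f"{b},{g},{r}",end=" | ")
print(env.observe()["position"],env.observe()["ft_force"])
E
```

```text
(np.int32(47), array([-0.00127956,  0.00094975,  0.0535    ]))
-62 32,50,210 | -59 25,35,223 | -56 30,42,222 | -53 53,63,214 | -50 159,178,202 | -47 178,195,207 | -44 177,194,206 | -41 174,194,208 | -38 173,192,209 | -35 174,191,205 | -32 177,192,209 | -29 162,177,191 | -26 162,178,190 | -23 159,175,192 | -20 161,177,190 | -17 160,176,190 | -14 170,185,201 | -11 175,195,207 | -8 175,190,207 | -5 175,193,208 | -2 176,193,207 | 1 176,191,209 | 4 176,191,208 | 7 177,194,210 | 10 173,190,206 | 13 174,189,205 | 16 174,190,205 | 19 171,188,203 | 22 177,194,207 | 25 171,188,204 | 28 170,190,202 | 31 172,188,204 | 34 174,192,207 | 37 172,188,205 | 40 172,188,204 | 43 170,188,203 | 46 170,188,203 | 49 173,191,204 | 52 170,189,204 | 55 148,160,173 | 58 68,70,75 | 61 28,28,30 | 64 37,35,34 | 67 34,30,32 | 70 27,21,21 | 73 39,38,42 | [0.54677108 0.05602745 0.18084547] [-0.12639257  0.45073462  0.21551478]
```

```bash
python3 -c "
from rig import env
print(env.close_job())"
```

```text
the job is handed in; nothing more can be done
None
```

I put the sprocket in the case, flat and hub up, shut the cover over it, and handed the job in at about 28 s of the 64 s allowed.

**What I did:** I slid the cover open by its fin to the stop and picked the sprocket up by its hub. I lowered it to floor contact at about 10 N, released it, and slid the cover back to its closing stop, felt at 17 N.

**Last checks:**
- **Sprocket:** before closing, the pictures showed it lying flat with its hub up, at about x +11 mm, y +2 mm in the case frame. I could not see it again once the cover was shut.
- **Cover:** the hand moved 108 mm between the two stops, and the camera put the fin's travel at about 109 mm. No yellow floor shows in the strip I sampled along the cover, and the cover's edge is at +56 mm, which is where it sits when shut.
- **Arm:** it is clear of everything, with the force reading near zero.
- **Lamp and other things on the bench:** I felt no lamp contact in the readings, but I did not measure the other things again at the end.

**What disagreed or failed:**
- **Missed first grasp:** the real fingertips were about 10 mm behind the reported TCP, not 22 mm ahead as stated. The first grasp of the fin therefore closed on air, and I corrected it from the images.
- **Joint limit:** joint 5 reached its lower limit while I was lowering the sprocket. I reduced the lean to about 34 degrees, so the sprocket touched the floor slightly tilted and settled flat.

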